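# Top up the heat sink compartment of the rotary parts carousel through its chute

### The job

Turn the parts carousel until the compartment that already has a heat sink in it is squarely under the chute's spout, then pick up the scoop tray and tip its two heat sinks down the chute so that both land in that compartment. Afterwards lay the empty tray flat on the sloped rest, lengthwise along it against the lip. Leave the other stock in its compartments and the rest of the bench undisturbed.

Things in the scene. Friction and masses are not known exactly. Their poses are not given: they have to be found in the camera images.
- carousel: Black round turning pan, 316 mm across; floor 24 mm, walls and dividers 74 mm above the bench; hub 40 mm across, 78 mm high. Origin on the axis 18 mm above the bench, z up. Its dividers (5 mm thick) lie along its x and y axes: its four compartments are the quadrants of its x-y plane. Turns endlessly both ways about z, friction 0.12 N m; stays where left. Turned by knobs: see point knob
- knob (a point): Mid-height (92 mm above the bench) of one of four alike aluminium knobs by which the pan is turned: upright cylinders 20 mm in diameter, 74 to 110 mm above the bench, standing on the dividers 125 mm from the axis, at the pan's +x (this one), +y, -x and -y
- chute_drop (a point): Centre of the lower opening of the fixed steel chute's spout, 114 mm above the bench (the knobs pass beneath), 105 mm from the pan's axis. The spout is an upright box, 92 x 92 mm inside, 68 mm high, open above and below: parts hit its end wall and drop straight down. Seen from above, the pan's axis, this point and chute_inlet are in line
- chute_inlet (a point): Point on the chute's floor, on its centre line, 140 mm (horizontally) out from chute_drop, 175 mm above the bench. From the spout the chute runs straight outwards: a channel 92 mm wide inside, open above, rising outwards at 30 degrees, side walls 45 mm high; the floor goes 45 mm farther out than this point (201 mm high there), its outer end is open. A post with a foot carries it
- tray: Scoop tray, grey sheet metal, 160 mm long (x), 66 wide (y), sides and back 38 high, 3 thick, open at its nose (+x end). Origin: middle of the underside, z up. Handle above its middle: a flat black bar along y, 12 mm thick (x), 66 long, 62 to 82 mm above the underside. 0.26 kg, with its load about 0.44 kg. Starts flat on the bench, nose towards -y within 0.3 rad
- tray_nose (a point): Middle of the tray's open front edge, on its floor: 80 mm along +x from the tray's origin, 3 mm up
- sink_a_mid (a point): Centre of the first heat sink: finned plain aluminium block, 62 x 36 x 22 mm, about 90 g, lying near the back of the tray, long side along it. It slides by itself once the tray's floor slopes more than about 20 degrees, surely at 35 or more
- sink_b_mid (a point): Centre of the second heat sink, alike, in front of the first; its front end is about 27 mm behind the tray's nose
- sink_a: The first heat sink in the tray; origin at the middle of its underside, x along its 62 mm
- sink_b: The second heat sink in the tray; origin at the middle of its underside, x along its 62 mm
- stock_sink_mid (a point): Centre of the heat sink that already lies in the pan (alike, 62 x 36 x 22 mm). Its compartment is the wanted one: the pan's (+x, +y) or its (-x, -y) quadrant. At the start that quadrant's middle is 55 to 125 degrees from the chute, on either side
- stock_transformer_mid (a point): Centre of the transformer, 56 x 48 x 40 mm with black core and yellowish winding, which lies in the compartment opposite the wanted one
- stock_cap0: One of two black capacitors standing in the pan's (-x, +y) compartment, 35 mm in diameter, 42 mm high; origin under its middle
- stock_cap1: The other capacitor, beside the first, alike
- stock_choke: Copper-wound ring choke, 60 mm in diameter, 24 mm high, in the pan's (+x, -y) compartment; origin under its middle
- rest_deck: Sloped deck of the fixed white tray rest: 180 mm long (y), 80 wide (x), sloping 20 degrees down to its -x side (robot's side), where a lip 18 mm high runs along it (inner face at x = -35 mm). Origin: middle of the upper surface, 62 mm above the bench; z square to the deck. The tray lies along y (nose either way), a long side at the lip: tray origin then at x = -2 mm, y = 0, z = 0 here
- circuit_board: Bystander: green circuit board 120 x 80 mm, about 15 mm high, beyond the chute
- solder_reel: Bystander: reel of solder wire on a black stand, 110 x 100 mm, 100 mm high, beside the carousel, farther from the chute
- solder_sucker: Bystander: blue desoldering pump 200 mm long, 24 mm thick, lying on the far side of the tray from the chute
Not all that is in view belongs to the job. Leave any turquoise look-alike of the stock_cap0 alone.

How it is judged:
On the way, in this order (a step that is already met when the one before it is completed fails the run):
1. the compartment with the heat sink stands under the spout (spout centre at least 30 mm inside both its dividers), the carousel still, both heat sinks still in the tray ((((x of stock_sink_mid in the frame of carousel above 0.004 m and y of stock_sink_mid in the frame of carousel above 0.004 m and z of stock_sink_mid in the frame of carousel between 0.004 and 0.066 m and horizontal distance between stock_sink_mid and carousel below 0.15 m) and (x of chute_drop in the frame of carousel above 0.03 m and y of chute_drop in the frame of carousel above 0.03 m)) or ((x of stock_sink_mid in the frame of carousel below -0.004 m and y of stock_sink_mid in the frame of carousel below -0.004 m and z of stock_sink_mid in the frame of carousel between 0.004 and 0.066 m and horizontal distance between stock_sink_mid and carousel below 0.15 m) and (x of chute_drop in the frame of carousel below -0.03 m and y of chute_drop in the frame of carousel below -0.03 m))) and angular speed of carousel below 0.15 rad/s and x of sink_a_mid in the frame of tray between -0.085 and 0.085 m and y of sink_a_mid in the frame of tray between -0.035 and 0.035 m and z of sink_a_mid in the frame of tray between 0 and 0.045 m and x of sink_b_mid in the frame of tray between -0.085 and 0.085 m and y of sink_b_mid in the frame of tray between -0.035 and 0.035 m and z of sink_b_mid in the frame of tray between 0 and 0.045 m), for 0.2 s.
2. the tray is tipped by more than 17 degrees with its nose over the open part of the chute (angle between tray's own z axis and vertical above 0.3 rad and horizontal distance between tray_nose and chute_inlet below 0.075 m and z of tray_nose in the frame of chute_inlet above -0.03 m), for 0.05 s.
3. both heat sinks lie in the compartment with the stock heat sink ((((x of stock_sink_mid in the frame of carousel above 0.004 m and y of stock_sink_mid in the frame of carousel above 0.004 m and z of stock_sink_mid in the frame of carousel between 0.004 and 0.066 m and horizontal distance between stock_sink_mid and carousel below 0.15 m) and (x of sink_a_mid in the frame of carousel above 0.004 m and y of sink_a_mid in the frame of carousel above 0.004 m and z of sink_a_mid in the frame of carousel between 0.004 and 0.066 m and horizontal distance between sink_a_mid and carousel below 0.15 m) and (x of sink_b_mid in the frame of carousel above 0.004 m and y of sink_b_mid in the frame of carousel above 0.004 m and z of sink_b_mid in the frame of carousel between 0.004 and 0.066 m and horizontal distance between sink_b_mid and carousel below 0.15 m) and (x of stock_transformer_mid in the frame of carousel below -0.004 m and y of stock_transformer_mid in the frame of carousel below -0.004 m and z of stock_transformer_mid in the frame of carousel between 0.004 and 0.066 m and horizontal distance between stock_transformer_mid and carousel below 0.15 m)) or ((x of stock_sink_mid in the frame of carousel below -0.004 m and y of stock_sink_mid in the frame of carousel below -0.004 m and z of stock_sink_mid in the frame of carousel between 0.004 and 0.066 m and horizontal distance between stock_sink_mid and carousel below 0.15 m) and (x of sink_a_mid in the frame of carousel below -0.004 m and y of sink_a_mid in the frame of carousel below -0.004 m and z of sink_a_mid in the frame of carousel between 0.004 and 0.066 m and horizontal distance between sink_a_mid and carousel below 0.15 m) and (x of sink_b_mid in the frame of carousel below -0.004 m and y of sink_b_mid in the frame of carousel below -0.004 m and z of sink_b_mid in the frame of carousel between 0.004 and 0.066 m and horizontal distance between sink_b_mid and carousel below 0.15 m) and (x of stock_transformer_mid in the frame of carousel above 0.004 m and y of stock_transformer_mid in the frame of carousel above 0.004 m and z of stock_transformer_mid in the frame of carousel between 0.004 and 0.066 m and horizontal distance between stock_transformer_mid and carousel below 0.15 m)))), for 0.2 s.
At the end, for the whole second after the job is handed in: Both heat sinks in the stock heat sink's compartment (heaped at most: centres under 84 mm high, 150 mm from the axis), other stock in its own; tray flat on the rest (0.1 rad, 7 mm), along it within 0.17 rad and 35 mm, across it -13 to +22 mm from its place at the lip; all released, at rest ((((x of stock_sink_mid in the frame of carousel above 0.004 m and y of stock_sink_mid in the frame of carousel above 0.004 m and z of stock_sink_mid in the frame of carousel between 0.004 and 0.066 m and horizontal distance between stock_sink_mid and carousel below 0.15 m) and (x of sink_a_mid in the frame of carousel above 0.004 m and y of sink_a_mid in the frame of carousel above 0.004 m and z of sink_a_mid in the frame of carousel between 0.004 and 0.066 m and horizontal distance between sink_a_mid and carousel below 0.15 m) and (x of sink_b_mid in the frame of carousel above 0.004 m and y of sink_b_mid in the frame of carousel above 0.004 m and z of sink_b_mid in the frame of carousel between 0.004 and 0.066 m and horizontal distance between sink_b_mid and carousel below 0.15 m) and (x of stock_transformer_mid in the frame of carousel below -0.004 m and y of stock_transformer_mid in the frame of carousel below -0.004 m and z of stock_transformer_mid in the frame of carousel between 0.004 and 0.066 m and horizontal distance between stock_transformer_mid and carousel below 0.15 m)) or ((x of stock_sink_mid in the frame of carousel below -0.004 m and y of stock_sink_mid in the frame of carousel below -0.004 m and z of stock_sink_mid in the frame of carousel between 0.004 and 0.066 m and horizontal distance between stock_sink_mid and carousel below 0.15 m) and (x of sink_a_mid in the frame of carousel below -0.004 m and y of sink_a_mid in the frame of carousel below -0.004 m and z of sink_a_mid in the frame of carousel between 0.004 and 0.066 m and horizontal distance between sink_a_mid and carousel below 0.15 m) and (x of sink_b_mid in the frame of carousel below -0.004 m and y of sink_b_mid in the frame of carousel below -0.004 m and z of sink_b_mid in the frame of carousel between 0.004 and 0.066 m and horizontal distance between sink_b_mid and carousel below 0.15 m) and (x of stock_transformer_mid in the frame of carousel above 0.004 m and y of stock_transformer_mid in the frame of carousel above 0.004 m and z of stock_transformer_mid in the frame of carousel between 0.004 and 0.066 m and horizontal distance between stock_transformer_mid and carousel below 0.15 m))) and x of each of stock_cap0, stock_cap1 in the frame of carousel below 0 m and y of each of stock_cap0, stock_cap1 in the frame of carousel above 0 m and z of stock_cap0 in the frame of carousel between 0 and 0.06 m and z of stock_cap1 in the frame of carousel between 0 and 0.06 m and x of stock_choke in the frame of carousel above 0 m and y of stock_choke in the frame of carousel below 0 m and z of stock_choke in the frame of carousel between 0 and 0.06 m and x of tray in the frame of rest_deck between -0.015 and 0.02 m and y of tray in the frame of rest_deck between -0.035 and 0.035 m and z of tray in the frame of rest_deck between -0.003 and 0.007 m and angle between the z axis of tray and the z axis of rest_deck, either way round below 0.1 rad and angle between the x axis of tray and the y axis of rest_deck, either way round below 0.17 rad and linear speed of each of tray, sink_a, sink_b below 0.02 m/s and angular speed of carousel below 0.05 rad/s); the robot touches nothing.
It fails at once if the circuit board is moved more than 30 mm (distance of circuit_board from where it was at the start of the episode above 0.03 m).
It fails at once if the solder reel is moved more than 30 mm (distance of solder_reel from where it was at the start of the episode above 0.03 m).
It fails at once if the desoldering pump is moved more than 30 mm (distance of solder_sucker from where it was at the start of the episode above 0.03 m).
It also fails if it takes over 64 s, if anything falls off the work surface, if the arm or the gripper's body presses on something with over 40 N, if the wrist force passes 120 N, or if a joint passes its speed limit or range.

### The arm

A 6-joint arm with a two-finger parallel gripper is mounted at the origin on the work surface. World frame = base frame: x ahead of the robot, y to its left, z up, the work surface at z = 0. Lengths are in m, angles in rad, forces in N, time in s.
With the tool pointing down it reaches from about 0.425 to 0.95 m from the base axis. Payload 3.5 kg.
Tool frame: the origin (TCP) lies on the centre line of the jaws, within the pads' length; the fingertips stand 14 mm ahead of it and the grasp point (between the pads) lies 5 mm behind it (tips_ahead is the distance from the TCP to the fingertips, in m); y points along the fingers, z is the direction in which the jaws open and shut, and the axes are right-handed (so a half turn about y gives the same grasp; the last joint's range is limited). The gripper opens to 85 mm and grips with 20 to 120 N. Pads are 22 mm wide; open, the fingers measure 114 mm over their backs; the gripper's body (76 mm by 85 mm) begins 54 mm behind the grasp point. The pads swing forward as they close: fully open they stand 13 mm farther back than shut.
Start: joints at [-1.294, 0.286, 1.577, -0, 1.279, -0.15], TCP at [0.279, -0.614, 0.245] pointing down, gripper open.
Joint ranges: [-2.77, 2.77], [-0.9, 2.22], [0.21, 2.48], [-1.53, 4.67], [0.24, 2.81], [-2.84, 2.84]. Speed limits (rad/s): [2.79, 2.79, 3.14, 3.14, 3.14, 3.14].

### API

Orientations are given as a unit quaternion [x, y, z, w].
In Python, from plant import get_state, read_camera, sign_off, tips_ahead gives the robot as it stands.
- The arm moves only by the tool send_rows, never from a script. Its argument "plan" is a list of rows, each a list of 2 entries, a list of its own where there are three numbers: the shift along the tool's x, y, z in units of 12 cm (1.0 is 12 cm), then the turn, a rotation vector about the tool's x, y, z in units of 360 degrees (1.0 is 360 degrees). In form: [[[tx, ty, tz], [rx, ry, rz]], ...]. A call has 1 to 12 rows; each row shifts and turns the commanded pose from where the row before left it, along the tool's axes as they then stand; what a row does not reach is not made up. A row lasts 1/10 s, in which the tool goes at most 50 mm and 8.59 degrees, less where a joint would pass 70% of its speed; a pose out of reach is approached as far as the arm can. A call with a number of a shift or a turn outside -1 to 1 is refused whole. A call with a gripper value outside its range is refused whole. "gripper" is the closure, from 0 (fully open) to 1 (shut), set as the call begins (left out, the last holds). The fingers move at their own pace and stop on an object; "grip_force" is the grip in N (left out, the last holds). Time passes only in rows, so rows that do not move let the fingers close. It gives the time, the measured TCP pose, the force and the opening at its end, in the units of the state.
- get_state(): the state, without advancing time (a new reading comes with each control period).
- read_camera(name): name is "scene" or "top"; returns a dict with "img" (384x512x3 uint8, blue, green, red), "fx", "fy", "cx", "cy" (pixels), "D" ([k1, k2, p1, p2, k3] as OpenCV has them; the pictures are not rectified), "world_from_camera" (4x4, takes a point from camera to world coordinates). Camera axes: x right, y down, z forward; pixel columns grow to the right and rows downward; lengths in m; the calibration is good to about 2 mm. A picture is of the moment at which its call begins. There is no depth.
- sign_off(): hands the job in, once; it reports no verdict.
The state is a dict: "time": time; "qpos": joint angles; "dq": joint speeds; "joint_efforts": joint torques, N m; "eef_pos": TCP position; "tcp_rot": TCP orientation; "contact_force": force on the tool from outside, world axes, zero at the start; "wrist_torque": the same for the moment, N m; "opening": opening from 0.0 (shut) to 1.0 (fully open).
Only numpy, scipy, OpenCV 4.12 (cv2) and the standard library are available. Lean on these libraries where they do the work, as an engineer would, in place of code of your own. Each camera call takes 0.05 s, during which the arm holds its last target. There are 200 camera calls.

## Working session

There is one attempt and no reset: what is moved stays moved. The work goes in short steps, Python scripts to look and compute and a tool call to move; the robot and the scene stay as the last step left them, time stands still between calls to the robot, and variables do not carry over. Pictures are saved under pics/ and viewed, about 8 in all and at most 12, crops included, and the job is handed in when it is done.

Besides the shell and the picture viewer there is one more tool, called by a JSON object that holds its "name" and its "arguments", one argument or row to a line. send_rows: Moves the arm, as the interface text tells. Its arguments: {"type":"object","properties":{"plan":{"type":"array"},"gripper":{"type":"number"},"grip_force":{"type":"number"}},"required":["plan"]}

```bash
ls; mkdir -p pics; python3 - <<'E'
from plant import *
import cv2,numpy as np
print(get_state(),tips_ahead)
for n in("scene","top"):
    c=read_camera(n);cv2.imwrite(f"pics/{n}0.png",c["img"]);np.save(f"{n}.npy",c,allow_pickle=True)
    print(n,c["fx"],c["fy"],c["cx"],c["cy"],c["D"],np.round(c["world_from_camera"],4).tolist())
E
```

```text
pics
{'time': 0.0, 'qpos': array([-1.29397684e+00,  2.87195161e-01,  1.57822541e+00, -1.47163692e-05,
        1.27859253e+00, -1.49994530e-01]), 'dq': array([ 0.00127246, -0.00166093, -0.00056597,  0.00211497, -0.00062277,
       -0.00115533]), 'joint_efforts': array([ 1.08120330e-03, -4.05976546e+01, -2.92626590e+01, -8.06388880e-05,
        5.70257631e-03,  2.88924404e-06]), 'eef_pos': array([ 0.27928107, -0.61380713,  0.24390127]), 'tcp_rot': array([-0.1498193 ,  0.69191897, -0.69021153,  0.1497009 ]), 'contact_force': array([-0.15613111,  0.62416785,  0.20288327]), 'wrist_torque': array([0.00504391, 0.04554444, 0.00911733]), 'opening': 0.9978870151972444} 0.014
scene 458.7628489165611 458.7628489165611 269.0333416154734 195.54461350988427 [-0.08223416  0.          0.          0.          0.        ] [[0.5687, 0.484, -0.6651, 1.3783], [0.8224, -0.3482, 0.4499, -0.5724], [-0.0139, -0.8029, -0.596, 0.8793], [0.0, 0.0, 0.0, 1.0]]
top 369.7966635663749 369.7966635663749 254.5957386229572 193.27538233563502 [-0.07725452  0.          0.          0.          0.        ] [[-0.0067, -0.9936, 0.1128, 0.3688], [-1.0, 0.0066, -0.0011, -0.0144], [0.0003, -0.1128, -0.9936, 1.4295], [0.0, 0.0, 0.0, 1.0]]
```

```bash
python3 - <<'E'
import cv2
for n in("scene","top"):
    i=cv2.imread(f"pics/{n}0.png");cv2.imwrite(f"pics/{n}0b.png",cv2.resize(i,(800,600),interpolation=cv2.INTER_CUBIC))
E
```

```text
(no output)
```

View pics/top0b.png

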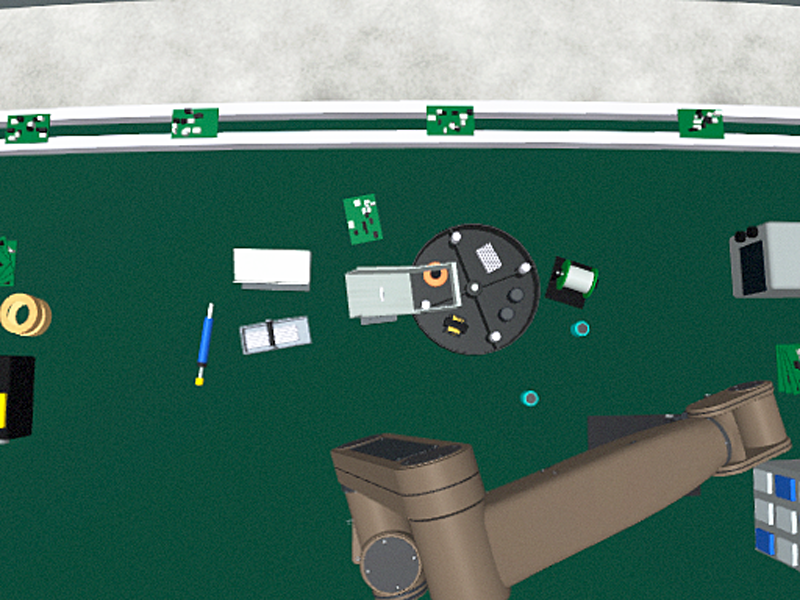

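View pics/scene0b.png

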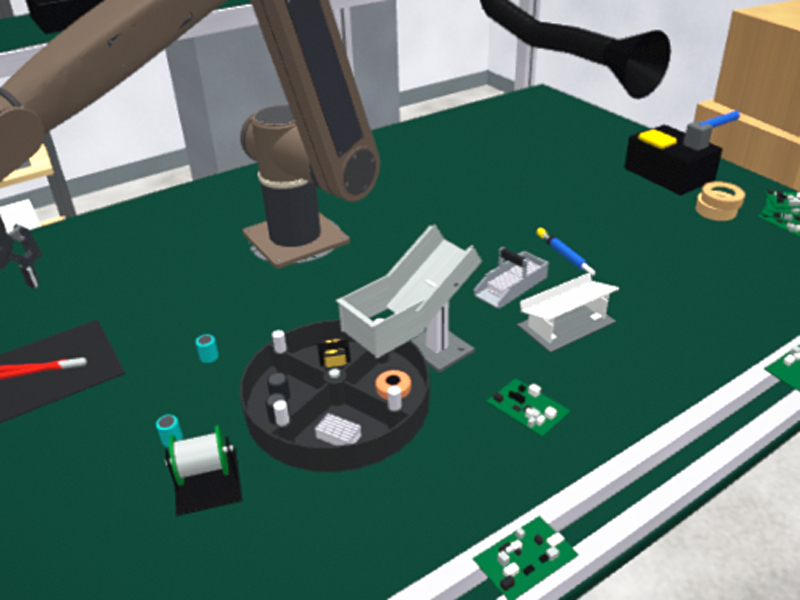

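Top view (800-wide image): hub at (474,287). Knobs are at (456,237), (525,267), (496,337) and (426,305, seen through the spout). The stock sink is at (488,257), the choke at (435,273), the transformer at (456,326) and the caps at (516,295)/(505,314). The chute runs left from its spout at about (440,287), the tray is at (275,335) with its handle at (270,333), and the rest is at (272,268). The turquoise decoys at (581,328) and (530,398) stay untouched.

```bash
cat > h.py <<'E'
import cv2,numpy as np
from plant import *
from scipy.spatial.transform import Rotation as R
def ray(c,uv):
    K=np.array([[c["fx"],0,c["cx"]],[0,c["fy"],c["cy"]],[0,0,1]])
    n=cv2.undistortPoints(np.float64(uv).reshape(-1,1,2),K,np.float64(c["D"])).reshape(-1,2)
    T=np.array(c["world_from_camera"]);return T[:3,3],np.c_[n,np.ones(len(n))]@T[:3,:3].T
def plane(c,uv,z):
    o,d=ray(c,uv);return o+d*((z-o[2])/d[:,2])[:,None]
def proj(c,P):
    K=np.array([[c["fx"],0,c["cx"]],[0,c["fy"],c["cy"]],[0,0,1]])
    T=np.linalg.inv(np.array(c["world_from_camera"]))
    return cv2.projectPoints(np.float64(P).reshape(-1,1,3),cv2.Rodrigues(T[:3,:3])[0],T[:3,3],K,np.float64(c["D"]))[0].reshape(-1,2)
def tri(c1,u1,c2,u2):
    o1,d1=ray(c1,[u1]);o2,d2=ray(c2,[u2]);A=np.c_[d1[0],-d2[0]];t=np.linalg.lstsq(A,o2-o1,rcond=None)[0]
    p,q=o1+d1[0]*t[0],o2+d2[0]*t[1];return (p+q)/2,np.linalg.norm(p-q)
def blobs(m,box,amin=6):
    x0,y0,x1,y1=box;n,l,s,ce=cv2.connectedComponentsWithStats(m[y0:y1,x0:x1].astype(np.uint8))
    return [(ce[i]+[x0,y0],int(s[i,4])) for i in range(1,n) if s[i,4]>=amin]
E
python3 - <<'E'
from h import *
t=np.load("top.npy",allow_pickle=True).item();s=np.load("scene.npy",allow_pickle=True).item()
im=t["img"].astype(int)
g=im.min(2)
for name,m,box in[("bright",g>185,(262,140,348,230)),("orange",(im[...,2]>im[...,0]+60)&(im[...,1]<170),(262,140,348,230)),
  ("handle",im.max(2)<60,(152,198,202,230))]:
    for p,a in blobs(m,box):print(name,np.round(p,1),a,np.round(plane(t,[p],{"bright":.11,"orange":.048,"handle":.082}[name])[0],4))
# pan outline dark, z=.074
m=(im.max(2)<85)&(im[...,1]<im[...,2]+12)
n,l,st,ce=cv2.connectedComponentsWithStats(m.astype(np.uint8));i=l[200,330] if l[200,330] else 1+np.argmax([st[k,4] if 250<ce[k,0]<350 and ce[k,1]<250 else 0 for k in range(1,n)])
print(st[i],ce[i])
# big contours of non-green light things
l=(g>95)
for p in["rest","tray","chute"]:
    x0,y0,x1,y1={"rest":(140,150,208,192),"tray":(145,195,210,235),"chute":(215,160,300,210)}[p]
    mm=l[y0:y1,x0:x1].astype(np.uint8);cs,_=cv2.findContours(mm,0,2);c=max(cs,key=cv2.contourArea)+[x0,y0]
    print(p,cv2.contourArea(c),cv2.approxPolyDP(c,2.5,True).reshape(-1,2).tolist(),cv2.boxPoints(cv2.minAreaRect(c)).tolist())
a=cv2.resize(t["img"][145:235,140:350],None,fx=3.8,fy=3.8,interpolation=3);b=cv2.resize(s["img"][130:310,145:405],None,fx=3,fy=3,interpolation=3)
cv2.imwrite("pics/ca.png",a);cv2.imwrite("pics/cb.png",b)
E
```

```text
bright [291.8 151. ] 23 [ 0.6728 -0.1526  0.11  ]
bright [312.7 164.6] 124 [ 0.6221 -0.2275  0.11  ]
bright [281.5 169. ] 8 [ 0.6064 -0.1138  0.11  ]
bright [291.5 181.5] 75 [ 0.5607 -0.1492  0.11  ]
bright [335.9 170.7] 25 [ 0.5991 -0.3115  0.11  ]
bright [265. 171.] 7 [ 0.5995 -0.054   0.11  ]
bright [262.7 192.2] 38 [ 0.5223 -0.0448  0.11  ]
bright [303.5 183.3] 14 [ 0.5537 -0.1925  0.11  ]
bright [272. 195.] 27 [ 0.5118 -0.0781  0.11  ]
bright [317.1 214.8] 23 [ 0.4397 -0.239   0.11  ]
orange [277.4 175.7] 15 [ 0.5921 -0.1026  0.048 ]
orange [283.3 180.3] 6 [ 0.5741 -0.1248  0.048 ]
handle [173.1 213.2] 38 [0.4505 0.2829 0.082 ]
[ 264  143   82   84 3491] [310.8209682  182.95817817]
rest 1182.0 [[149, 159], [149, 180], [155, 180], [155, 184], [197, 185], [197, 160]] [[149.0, 159.0], [198.0, 159.0], [198.0, 185.0], [149.0, 185.0]]
tray 682.5 [[196, 203], [175, 205], [175, 222], [169, 206], [172, 204], [154, 209], [155, 225], [198, 219]] [[152.00001525878906, 207.0], [195.6216278076172, 199.729736328125], [198.8918914794922, 219.35134887695312], [155.27027893066406, 226.62161254882812]]
chute 2235.0 [[291, 167], [222, 174], [224, 203], [230, 202], [231, 207], [251, 205], [255, 200], [295, 195]] [[219.63076782226562, 172.04617309570312], [291.1384582519531, 163.10772705078125], [295.6769104003906, 199.4154052734375], [224.16921997070312, 208.35385131835938]]
```

View pics/ca.png

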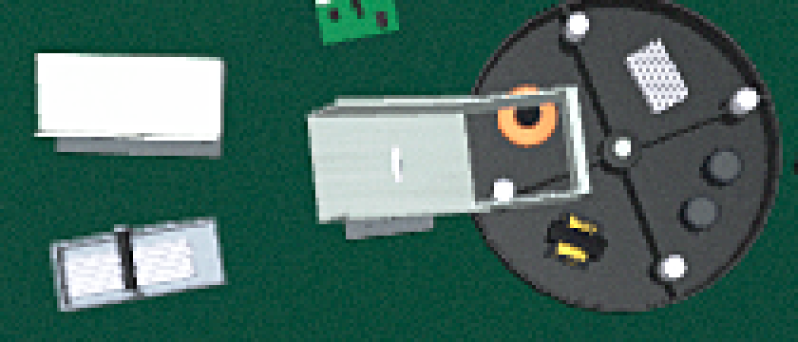

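View pics/cb.png

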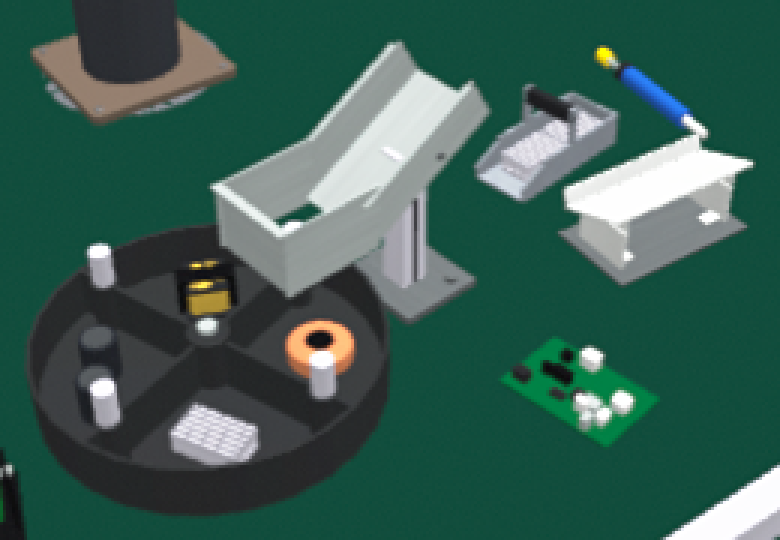

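The wanted quadrant lies between knobs A (up-right) and B. Its middle is about 121° from the chute, so the pan must turn +121° counter-clockwise. Knob C, on the robot side, can be carried that way clear of the chute. Next I get the chute axis, rest, tray yaw and reel clearance.

```bash
python3 - <<'E'
from h import *
t=np.load("top.npy",allow_pickle=True).item();s=np.load("scene.npy",allow_pickle=True).item()
f=lambda p:np.array(p)/3.8+[140,145]-0.37
fs=lambda p:np.array(p)/3+[145,130]-0.33
az=lambda v:np.degrees(np.arctan2(v[1],v[0]))
c=np.array([.5559,-.1953])
P=plane(t,f([[578,87],[590,192]]),.182)[:,:2];print("spout end edge",P,np.linalg.norm(P[1]-P[0]),"normal",az(P[0]-P[1])+90, "mid az",az(P.mean(0)-c),"dist",np.linalg.norm(P.mean(0)-c))
P=plane(t,f([[308,117],[320,222]]),.240)[:,:2];print("outer end",P,np.linalg.norm(P[1]-P[0]),az(P[0]-P[1])+90,"mid az",az(P.mean(0)-c),np.linalg.norm(P.mean(0)-c))
for n,a,b in[("outer+x",(308,117),(470,83)),("outer-x",(320,222),(399,43)),("rest lipR",(222,154),(568,187)),("rest lipL",(36,136),(699,137))]:
    print(n,tri(t,f([a])[0],s,fs([b])[0]))
# rest corners
for n,a,b in[("far R",(224,60),(577,222)),("far L",(36,53),(752,163))]:print(n,tri(t,f([a])[0],s,fs([b])[0]),plane(t,f([a]),.0757)[0])
# tray
im=t["img"].astype(int);m=(im.max(2)<60);ys,xs=np.nonzero(m[198:230,152:202]);W=plane(t,np.c_[xs+152,ys+198],.082)[:,:2]
w=W-W.mean(0);e=np.linalg.svd(w,full_matrices=False);print("bar",W.mean(0),az(e[2][0]),np.ptp(w@e[2][0]),np.ptp(w@e[2][1]))
A=plane(t,f([[52,243],[215,218],[227,283],[65,311]]),.038)[:,:2]
print("tray rims z38",A,[az(A[1]-A[0]),az(A[2]-A[3])],np.linalg.norm(A[1]-A[0]),np.linalg.norm(A[3]-A[0]))
print("handle scene tri",tri(t,f([[124.5,260]])[0],s,fs([[549,103]])[0]))
# reel in 800 coordinates
print("reel",plane(t,np.array([[549,300],[553,258],[600,262],[598,297]])*.64,.05)[:,:2])
print(plane(t,np.array([[560,262],[563,295]])*.64,.09)[:,:2])
q=R.from_quat(get_state()["tcp_rot"]).as_matrix();print(q.round(3))
E
```

```text
spout end edge [[ 0.59840049 -0.14358697]
 [ 0.50311008 -0.15256822]] 0.09571272089574391 normal 95.3842961866661 mid az 96.2176564202836 dist 0.04750182924382486
outer end [[0.56313668 0.09441108]
 [0.47274558 0.08385314]] 0.09100560946719012 96.66212422137635 mid az 97.60148926695251 0.286953827142213
outer+x (array([0.56247053, 0.09161106, 0.22816638]), np.float64(0.009218109620635772))
outer-x (array([0.47075651, 0.08006213, 0.23009427]), np.float64(0.010770792857666968))
rest lipR (array([0.5621038 , 0.20370826, 0.06192666]), np.float64(0.020351773922434816))
rest lipL (array([0.57744995, 0.3833556 , 0.06112274]), np.float64(0.006190641307466256))
far R (array([0.63756041, 0.17935291, 0.08151763]), np.float64(0.02871388356621105)) [0.64727045 0.19231471 0.0757    ]
far L (array([0.65669396, 0.37966936, 0.07498964]), np.float64(0.0012993880590303976)) [0.65611284 0.37892314 0.0757    ]
bar [0.45115915 0.28400403] -163.22481745412315 0.06345660823383746 0.03891253688335387
tray rims z38 [[0.47095095 0.36851205]
 [0.49504101 0.20526876]
 [0.43030958 0.19268607]
 [0.40324465 0.35400162]] [np.float64(-81.60536232939408), np.float64(-80.47583092190746)] 0.16501121517271025 0.06924373347791157
handle scene tri (array([0.4510783 , 0.28655291, 0.07515857]), np.float64(0.0010373509853215434))
reel [[ 0.52786216 -0.38133888]
 [ 0.63091536 -0.39512206]
 [ 0.6206441  -0.51128593]
 [ 0.53441744 -0.50212755]]
[[ 0.61363935 -0.4004662 ]
 [ 0.53487011 -0.40443468]]
[[-0.91  -0.001  0.414]
 [-0.414  0.002 -0.91 ]
 [-0.    -1.    -0.002]]
```

{"name": "send_rows", "arguments": {
  "plan": [
    [[-0.228, 0.064, -0.208], [0, 0, 0]],
    [[-0.228, 0.064, -0.208], [0, 0, 0]],
    [[-0.228, 0.064, -0.208], [0, 0, 0]],
    [[-0.228, 0.064, -0.208], [0, 0, 0]],
    [[-0.228, 0.064, -0.208], [0, 0, 0]],
    [[-0.228, 0.064, -0.208], [0, 0, 0]],
    [[-0.228, 0.064, -0.208], [0, 0, 0]],
    [[-0.228, 0.064, -0.208], [0, 0, 0]],
    [[-0.228, 0.064, -0.208], [0, 0, 0]],
    [[-0.228, 0.064, -0.208], [0, 0, 0]],
    [[-0.228, 0.064, -0.208], [0, 0.0106, 0]],
    [[0, 0, 0], [0, 0, 0]]
  ],
  "gripper": 0
}}

```text
time: 1.3
eef_pos: [0.4396, -0.2357, 0.1589]
tcp_rot: [-0.129, 0.697, -0.694, 0.127]
contact_force: [1.1, 0.7, -2.1]
opening: 1.0
```

```bash
cat >> h.py <<'E'
def go(p,yaw=None,Rt=None):
    "needed shift (tool axes, /0.12) and turn (/2pi) to reach p with tool down, tool z at azimuth yaw (deg), or rotation Rt"
    s=get_state();M=R.from_quat(s["tcp_rot"]).as_matrix()
    if Rt is None:
        y=np.radians(yaw);z=np.array([np.cos(y),np.sin(y),0]);d=np.array([0,0,-1.]);Rt=np.c_[np.cross(d,z),d,z]
    print("t",round(s["time"],2),"pos",s["eef_pos"].round(4),"opening",round(s["opening"],3),"F",s["contact_force"].round(1),"q",s["qpos"].round(2))
    print("shift",((M.T@(np.array(p)-s["eef_pos"]))/.12).round(3),"turn",(R.from_matrix(M.T@Rt).as_rotvec()/2/np.pi).round(4))
E
python3 -c "
from h import *
go([.4397,-.239,.097],-69.4)"
```

```text
t 1.3 pos [ 0.4396 -0.2357  0.1589] opening 1.0 F [ 1.1  0.7 -2.1] q [-0.7  -0.01  2.08  0.    1.08  0.51]
shift [0.008 0.515 0.028] turn [0.0007 0.0007 0.0002]
```

{"name": "send_rows", "arguments": {
  "plan": [
    [[0.008, 0.13, 0.028], [0, 0, 0]],
    [[0, 0.13, 0], [0, 0, 0]],
    [[0, 0.13, 0], [0, 0, 0]],
    [[0, 0.125, 0], [0, 0, 0]],
    [[0, 0, 0], [0, 0, 0]]
  ]
}}

```text
time: 1.8
eef_pos: [0.4383, -0.2429, 0.0968]
tcp_rot: [-0.128, 0.697, -0.694, 0.125]
contact_force: [-0.0, 1.0, -0.3]
opening: 1.001
```

{"name": "send_rows", "arguments": {
  "plan": [
    [[0, 0, 0], [0, 0, 0]],
    [[0, 0, 0], [0, 0, 0]],
    [[0, 0, 0], [0, 0, 0]],
    [[0, 0, 0], [0, 0, 0]],
    [[0, 0, 0], [0, 0, 0]],
    [[0, 0, 0], [0, 0, 0]],
    [[0, 0, 0], [0, 0, 0]]
  ],
  "gripper": 1,
  "grip_force": 25
}}

```text
time: 2.5
eef_pos: [0.4403, -0.2436, 0.0997]
tcp_rot: [0.127, -0.695, 0.696, -0.127]
contact_force: [-1.5, 0.7, 4.4]
opening: 0.228
```

```bash
python3 -c "
from h import *
go([.4397,-.239,.097],-69.4)"
```

```text
t 2.5 pos [ 0.4403 -0.2436  0.0997] opening 0.228 F [-1.5  0.7  4.4] q [-0.71  0.08  2.1  -0.    0.96  0.5 ]
shift [-0.009  0.023 -0.038] turn [-0.0001  0.0002 -0.    ]
```

{"name": "send_rows", "arguments": {
  "plan": [
    [[-0.0027, 0, 0.0453], [0, -0.0069, 0]],
    [[-0.0073, 0, 0.0906], [0, -0.0139, 0]],
    [[-0.0073, 0, 0.0906], [0, -0.0139, 0]],
    [[-0.0073, 0, 0.0906], [0, -0.0139, 0]],
    [[-0.0073, 0, 0.0906], [0, -0.0139, 0]],
    [[-0.0073, 0, 0.0906], [0, -0.0139, 0]],
    [[-0.0073, 0, 0.0906], [0, -0.0139, 0]],
    [[-0.0073, 0, 0.0906], [0, -0.0139, 0]],
    [[-0.0073, 0, 0.0906], [0, -0.0139, 0]],
    [[-0.0073, 0, 0.0906], [0, -0.0139, 0]],
    [[-0.0073, 0, 0.0906], [0, -0.0139, 0]],
    [[-0.0036, 0, 0.0453], [0, -0.0069, 0]]
  ]
}}

```text
time: 3.7
eef_pos: [0.5293, -0.3205, 0.0998]
tcp_rot: [0.436, -0.556, 0.56, -0.433]
contact_force: [-3.7, -7.0, 2.2]
opening: 0.224
```

```bash
python3 -c "
from h import *
s=get_state();p=s['eef_pos'][:2]-[.5559,-.1953];print(np.hypot(*p),np.degrees(np.arctan2(p[1],p[0])));go([.5559+.125*np.cos(np.radians(322.3)),-.1953+.125*np.sin(np.radians(322.3)),.099],52.3)"
```

```text
0.1280441266952383 -102.0044367282151
t 3.7 pos [ 0.5293 -0.3205  0.0998] opening 0.224 F [-3.7 -7.   2.2] q [-0.71  0.32  1.82 -0.01  1.   -0.46]
shift [-0.65   0.005  0.915] turn [ 0.0003 -0.1846  0.0011]
```

{"name": "send_rows", "arguments": {
  "plan": [
    [[-0.005, 0, 0.0453], [0, -0.0069, 0]],
    [[-0.009, 0, 0.0906], [0, -0.0139, 0]],
    [[-0.009, 0, 0.0906], [0, -0.0139, 0]],
    [[-0.009, 0, 0.0906], [0, -0.0139, 0]],
    [[-0.009, 0, 0.0906], [0, -0.0139, 0]],
    [[-0.009, 0, 0.0906], [0, -0.0139, 0]],
    [[-0.009, 0, 0.0906], [0, -0.0139, 0]],
    [[-0.009, 0, 0.0906], [0, -0.0139, 0]],
    [[-0.009, 0, 0.0906], [0, -0.0139, 0]],
    [[-0.009, 0, 0.0906], [0, -0.0139, 0]],
    [[-0.009, 0, 0.0906], [0, -0.0139, 0]],
    [[-0.0073, 0, 0.0906], [0, -0.0139, 0]]
  ]
}}

```text
time: 4.9
eef_pos: [0.6479, -0.2871, 0.1]
tcp_rot: [0.652, -0.273, 0.287, -0.647]
contact_force: [11.1, -14.3, -7.5]
opening: 0.225
```

```bash
python3 -c "
from h import *
s=get_state();p=s['eef_pos'][:2]-[.5559,-.1953];print(np.hypot(*p),np.degrees(np.arctan2(p[1],p[0])));go([.5559+.125*np.cos(np.radians(322.3)),-.1953+.125*np.sin(np.radians(322.3)),.099],52.3)"
```

```text
0.13001756752656218 -44.93844704423005
t 4.9 pos [ 0.6479 -0.2871  0.1   ] opening 0.225 F [ 11.1 -14.3  -7.5] q [-0.56  0.49  1.59 -0.01  1.04 -1.31]
shift [-0.054  0.007  0.13 ] turn [ 0.0002 -0.0249  0.0032]
```

{"name": "send_rows", "arguments": {
  "plan": [
    [[0.008, 0, 0.065], [0, -0.0125, 0]],
    [[0, 0, 0.045], [0, -0.008, 0]],
    [[0, 0, 0.02], [0, -0.004, 0]],
    [[0, 0, 0], [0, 0, 0]],
    [[0, 0, 0], [0, 0, 0]]
  ]
}}

```text
time: 5.4
eef_pos: [0.6599, -0.2736, 0.1]
tcp_rot: [0.67, -0.225, 0.236, -0.667]
contact_force: [12.2, -7.7, -5.7]
opening: 0.223
```

{"name": "send_rows", "arguments": {
  "plan": [
    [[0, 0, 0], [0, 0, 0]],
    [[0, 0, 0], [0, 0, 0]],
    [[0, 0, 0], [0, 0, 0]],
    [[0, 0, 0], [0, 0, 0]],
    [[0, 0, 0], [0, 0, 0]],
    [[0, -0.15, 0], [0, 0, 0]],
    [[0, -0.25, 0], [0, 0, 0]],
    [[0, -0.3, 0], [0, 0, 0]],
    [[0, -0.3, 0], [0, 0, 0]],
    [[0, -0.3, 0], [0, 0, 0]]
  ],
  "gripper": 0
}}

```text
time: 6.4
eef_pos: [0.6553, -0.2702, 0.2584]
tcp_rot: [0.669, -0.23, 0.231, -0.668]
contact_force: [-0.4, -0.2, -0.2]
opening: 0.999
```

```bash
python3 - <<'E'
from h import *
go([.451,.2845,.16],99)
t=read_camera("top");np.save("top1.npy",t,allow_pickle=True)
g=t["img"].min(2)
for p,a in blobs(g>170,(262,140,348,230)):print(np.round(p,1),a,plane(t,[p],.11)[0][:2].round(4))
cv2.imwrite("pics/t1.png",cv2.resize(t["img"][130:245,140:390],None,fx=3.2,fy=3.2,interpolation=3))
E
```

```text
t 6.4 pos [ 0.6553 -0.2702  0.2584] opening 0.999 F [-0.4 -0.2 -0.2] q [-0.53  0.35  1.47 -0.    1.32 -1.44]
shift [-4.189  0.813  2.594] turn [ 1.000e-04 -1.306e-01  3.000e-04]
[276.5 161.9] 25 [ 0.6328 -0.0962]
[291.1 177.9] 61 [ 0.5736 -0.1481]
[265.5 170.9] 8 [ 0.5999 -0.0558]
[278.5 187.4] 167 [ 0.5392 -0.1019]
[264.3 193.9] 53 [ 0.5161 -0.0507]
```

View pics/t1.png

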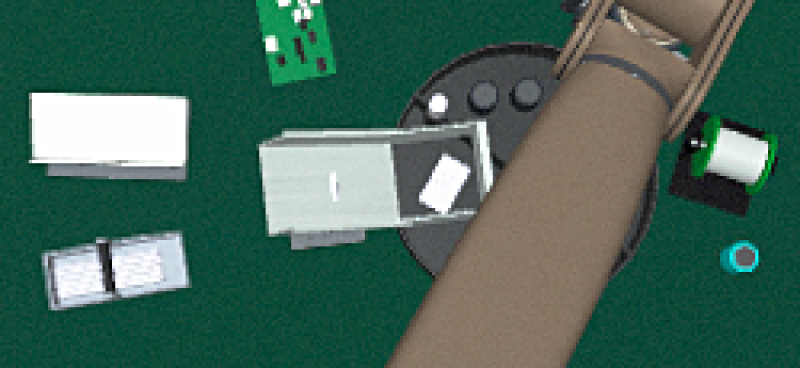

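The crop shows the wanted sink framed in the spout at (443,183). The visible knob is at azimuth 52.2° against a target of about 52°, so the pan is set. Now the tray.

{"name": "send_rows", "arguments": {
  "plan": [
    [[0, -0.3, 0], [0, 0, 0]],
    [[0, -0.3, 0], [0, 0, 0]],
    [[-0.279, 0, 0.173], [0, 0, 0]],
    [[-0.279, 0, 0.173], [0, 0, 0]],
    [[-0.279, 0, 0.173], [0, 0, 0]],
    [[-0.279, 0, 0.173], [0, 0, 0]],
    [[-0.279, 0, 0.173], [0, 0, 0]],
    [[-0.279, 0, 0.173], [0, 0, 0]],
    [[-0.279, 0, 0.173], [0, 0, 0]],
    [[-0.279, 0, 0.173], [0, 0, 0]],
    [[-0.279, 0, 0.173], [0, 0, 0]],
    [[-0.279, 0, 0.173], [0, 0, 0]]
  ]
}}

```text
time: 7.65
eef_pos: [0.5185, 0.1009, 0.3284]
tcp_rot: [-0.668, 0.23, -0.231, 0.669]
contact_force: [0.9, 0.3, 0.2]
opening: 1.0
```

{"name": "send_rows", "arguments": {
  "plan": [
    [[-0.279, 0, 0.173], [0, 0, 0]],
    [[-0.279, 0, 0.173], [0, 0, 0]],
    [[-0.279, 0, 0.173], [0, 0, 0]],
    [[-0.279, 0, 0.173], [0, 0, 0]],
    [[-0.279, 0, 0.173], [0, 0, 0]],
    [[0, 0.2, 0], [0, -0.0218, 0]],
    [[0, 0.2, 0], [0, -0.0218, 0]],
    [[0, 0.2, 0], [0, -0.0218, 0]],
    [[0, 0.2, 0], [0, -0.0218, 0]],
    [[0, 0.2, 0], [0, -0.0218, 0]],
    [[0, 0.2, 0], [0, -0.0218, 0]],
    [[0, 0, 0], [0, 0, 0]]
  ]
}}

```text
time: 8.85
eef_pos: [0.4492, 0.2835, 0.1801]
tcp_rot: [0.706, 0.054, -0.058, -0.704]
contact_force: [-0.1, -0.5, -0.8]
opening: 0.999
```

```bash
python3 - <<'E'
from h import *
t=np.load("top1.npy",allow_pickle=True).item()
im=t["img"].astype(int);ys,xs=np.nonzero((im.max(2)<70)[203:222,165:180]);W=plane(t,np.c_[xs+165,ys+203],.08)[:,:2];w=W-W.mean(0);e=np.linalg.svd(w,full_matrices=False)[2][0]
print("bar",len(xs),W.mean(0),(W.min(0)+W.max(0))/2,np.degrees(np.arctan2(e[1],e[0])))
go([.451,.2845,.070],99)
E
```

```text
bar 50 [0.45826381 0.28447071] [0.45685013 0.28610403] -171.04460552540888
t 8.85 pos [0.4492 0.2835 0.1801] opening 0.999 F [-0.1 -0.5 -0.8] q [ 0.37  0.04  1.98 -0.    1.13 -1.36]
shift [0.022 0.918 0.007] turn [ 0.0002  0.0002 -0.001 ]
```

{"name": "send_rows", "arguments": {
  "plan": [
    [[0.034, 0.15, 0.007], [0, 0, 0]],
    [[0, 0.2, 0], [0, 0, 0]],
    [[0, 0.2, 0], [0, 0, 0]],
    [[0, 0.2, 0], [0, 0, 0]],
    [[0, 0.176, 0], [0, 0, 0]],
    [[0, 0, 0], [0, 0, 0]]
  ]
}}

```text
time: 9.45
eef_pos: [0.4542, 0.2854, 0.0708]
tcp_rot: [0.705, 0.054, -0.056, -0.705]
contact_force: [-1.0, 0.2, -0.3]
opening: 1.0
```

{"name": "send_rows", "arguments": {
  "plan": [
    [[0, 0, 0], [0, 0, 0]],
    [[0, 0, 0], [0, 0, 0]],
    [[0, 0, 0], [0, 0, 0]],
    [[0, 0, 0], [0, 0, 0]],
    [[0, 0, 0], [0, 0, 0]],
    [[0, 0, 0], [0, 0, 0]],
    [[0, 0, 0], [0, 0, 0]],
    [[0, 0, 0], [0, 0, 0]],
    [[0, 0, 0], [0, 0, 0]]
  ],
  "gripper": 1,
  "grip_force": 90
}}

```text
time: 10.35
eef_pos: [0.4558, 0.286, 0.0729]
tcp_rot: [-0.705, -0.056, 0.056, 0.705]
contact_force: [-2.1, -0.6, 5.9]
opening: 0.118
```

{"name": "send_rows", "arguments": {
  "plan": [
    [[0, -0.1, 0], [0, 0, 0]],
    [[0, -0.15, 0], [0, 0, 0]],
    [[0, -0.15, 0], [0, 0, 0]],
    [[0, 0, 0], [0, 0, 0]],
    [[0, 0, 0], [0, 0, 0]]
  ]
}}

```text
time: 10.85
eef_pos: [0.4546, 0.2856, 0.1191]
tcp_rot: [0.705, 0.056, -0.056, -0.705]
contact_force: [-1.5, -0.6, -4.6]
opening: 0.12
```

```bash
python3 - <<'E'
from h import *
go([.526,.0479,.3],97)
c=read_camera("scene");cv2.imwrite("pics/s2.png",cv2.resize(c["img"][90:260,180:420],None,fx=3.2,fy=3.2,interpolation=3));np.save("scene2.npy",c,allow_pickle=True)
np.save("top2.npy",read_camera("top"),allow_pickle=True)
E
```

```text
t 10.85 pos [0.4546 0.2856 0.1191] opening 0.12 F [-1.5 -0.6 -4.6] q [ 0.37  0.13  2.01  0.    1.   -1.36]
shift [ 0.273 -1.507 -2.05 ] turn [ 0.      0.0058 -0.0002]
```

View pics/s2.png

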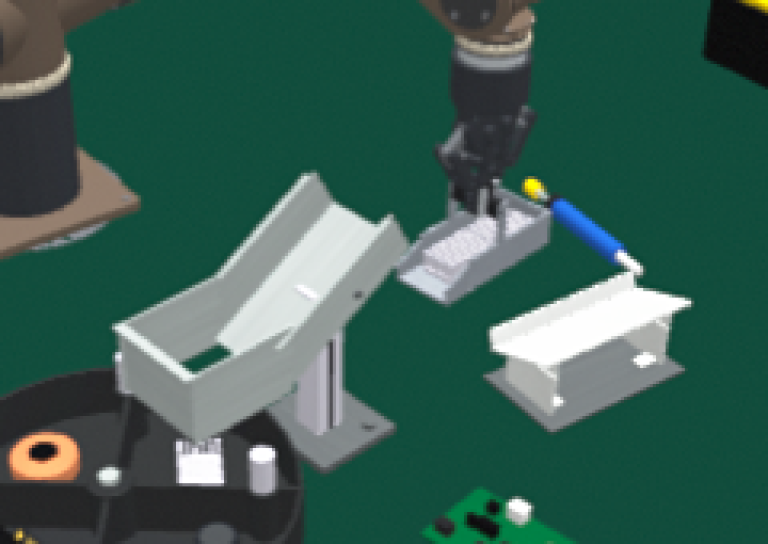

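The tray is held level with both sinks in it (wrist reads −4.6 N), and the spout stands over the sink's compartment. Lifting and carrying it over the chute now.

{"name": "send_rows", "arguments": {
  "plan": [
    [[0, -0.12, 0], [0, 0, 0]],
    [[0, -0.24, 0], [0, 0, 0]],
    [[0, -0.24, 0], [0, 0, 0]],
    [[0, -0.24, 0], [0, 0, 0]],
    [[0, -0.24, 0], [0, 0, 0]],
    [[0, -0.24, 0], [0, 0, 0]],
    [[0, -0.24, 0], [0, 0, 0]],
    [[0, -0.24, 0], [0, 0, 0]]
  ]
}}

```text
time: 11.75
eef_pos: [0.4548, 0.2857, 0.3372]
tcp_rot: [0.705, 0.056, -0.056, -0.705]
contact_force: [0.2, -1.0, -4.9]
opening: 0.121
```

{"name": "send_rows", "arguments": {
  "plan": [
    [[0.02, 0, -0.08], [0, 0, 0]],
    [[0.03, 0, -0.14], [0, 0, 0]],
    [[0.035, 0, -0.16], [0, 0, 0]],
    [[0.035, 0, -0.16], [0, 0, 0]],
    [[0.035, 0, -0.16], [0, 0, 0]],
    [[0.035, 0, -0.16], [0, 0, 0]],
    [[0.035, 0, -0.16], [0, 0, 0]],
    [[0.035, 0, -0.16], [0, 0, 0]],
    [[0.03, 0, -0.13], [0, 0, 0]],
    [[0.008, 0, -0.07], [0, 0.0058, 0]],
    [[0, 0, 0], [0, 0, 0]],
    [[0, 0, 0], [0, 0, 0]]
  ]
}}

```text
time: 12.95
eef_pos: [0.5164, 0.1282, 0.3355]
tcp_rot: [-0.706, -0.043, 0.043, 0.706]
contact_force: [0.3, -0.1, -5.0]
opening: 0.121
```

```bash
python3 - <<'E'
from h import *
go([.5162,.1273,.305],97)
t=read_camera("top");np.save("top3.npy",t,allow_pickle=True)
a=t["img"][150:230,200:310];c=read_camera("scene");b=c["img"][90:230,210:350]
cv2.imwrite("pics/t3.png",np.hstack([cv2.resize(a,(550,400),interpolation=3),cv2.resize(b,(400,400),interpolation=3)])[:,:800] if 0 else np.hstack([cv2.resize(a,(440,320),interpolation=3),cv2.resize(b,(320,320),interpolation=3)]))
E
```

```text
t 12.95 pos [0.5164 0.1282 0.3355] opening 0.121 F [ 0.3 -0.1 -5. ] q [ 0.05 -0.09  1.82  0.    1.41 -1.64]
shift [-0.003  0.254 -0.007] turn [-0.0001 -0.     -0.0001]
```

View pics/t3.png

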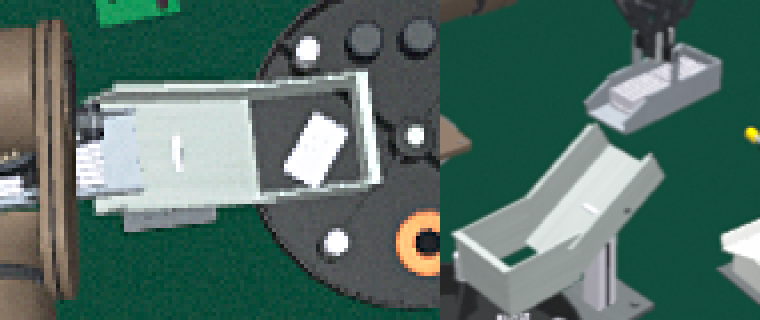

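```bash
python3 - <<'E'
from h import *
t=np.load("top3.npy",allow_pickle=True).item();f=lambda p:np.array(p)/4+[200,150]-.37
print("nose edge z.268",plane(t,f([[138,108],[142,192],[140,150]]),.268))
print("mark z.175",plane(t,f([[178,153]]),.175))
E
```

```text
nose edge z.268 [[0.55435969 0.04904664 0.268     ]
 [0.48724957 0.0459062  0.268     ]
 [0.52069212 0.04746726 0.268     ]]
mark z.175 [[0.53004997 0.01991938 0.175     ]]
```

{"name": "send_rows", "arguments": {
  "plan": [
    [[0.02, 0.08, 0], [0, 0, 0]],
    [[0.013, 0.12, 0], [0, 0, 0]],
    [[0, 0.054, 0], [0, 0, 0]],
    [[0, 0, 0], [0, 0, 0]]
  ]
}}

```text
time: 13.45
eef_pos: [0.5195, 0.1286, 0.3025]
tcp_rot: [-0.706, -0.041, 0.045, 0.706]
contact_force: [0.2, 0.5, -5.5]
opening: 0.122
```

{"name": "send_rows", "arguments": {
  "plan": [
    [[0, -0.013, -0.04], [0.0104, 0, 0]],
    [[0, -0.013, -0.0415], [0.0104, 0, 0]],
    [[0, -0.0134, -0.0434], [0.0104, 0, 0]],
    [[0, -0.0137, -0.0453], [0.0104, 0, 0]],
    [[0, -0.0141, -0.0472], [0.0104, 0, 0]],
    [[0, -0.0147, -0.049], [0.0104, 0, 0]],
    [[0, -0.0153, -0.0508], [0.0104, 0, 0]],
    [[0, -0.0161, -0.0525], [0.0104, 0, 0]],
    [[0, -0.017, -0.0542], [0.0104, 0, 0]],
    [[0, -0.018, -0.0558], [0.0104, 0, 0]],
    [[0, -0.0191, -0.0574], [0.0104, 0, 0]],
    [[0, -0.0203, -0.0589], [0.0104, 0, 0]]
  ]
}}

```text
time: 14.65
eef_pos: [0.5303, 0.055, 0.3003]
tcp_rot: [-0.383, -0.025, 0.056, 0.922]
contact_force: [0.1, -0.3, -2.5]
opening: 0.117
```

{"name": "send_rows", "arguments": {
  "plan": [
    [[0, 0, 0], [0, 0, 0]],
    [[0, 0, 0], [0, 0, 0]],
    [[0, 0, 0], [0, 0, 0]],
    [[0, 0, 0], [0, 0, 0]],
    [[0, 0, 0], [0, 0, 0]],
    [[0, 0, 0], [0, 0, 0]],
    [[0, 0, 0], [0, 0, 0]],
    [[0, 0, 0], [0, 0, 0]]
  ]
}}

```text
time: 15.45
eef_pos: [0.5295, 0.0561, 0.2994]
tcp_rot: [-0.383, -0.023, 0.056, 0.922]
contact_force: [0.4, 0.2, -3.2]
opening: 0.116
```

```bash
python3 - <<'E'
from h import *
go([.525,.055,.299],97)
t=read_camera("top");a=t["img"][150:230,200:310];c=read_camera("scene");b=c["img"][110:250,210:350]
cv2.imwrite("pics/t4.png",np.hstack([cv2.resize(a,(440,320),interpolation=3),cv2.resize(b,(320,320),interpolation=3)]))
E
```

```text
t 15.45 pos [0.5295 0.0561 0.2994] opening 0.116 F [ 0.4  0.2 -3.2] q [-0.38  0.05  1.88  0.67  1.64 -2.17]
shift [-0.039 -0.001 -0.006] turn [-0.1248  0.      0.    ]
```

View pics/t4.png

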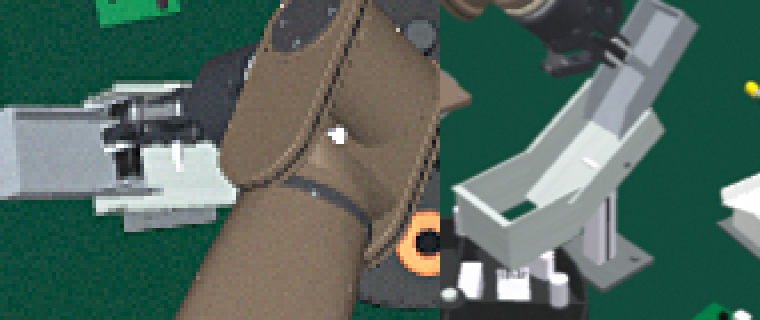

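The tray is empty, with its back raised at the outer end of the chute, and the chute floor is clear. Raise it, level it, then check the pan.

{"name": "send_rows", "arguments": {
  "plan": [
    [[0, -0.12, 0.12], [0, 0, 0]],
    [[0, -0.15, 0.15], [0, 0, 0]],
    [[0, -0.15, 0.15], [0, 0, 0]],
    [[0, 0, 0.1], [-0.0208, 0, 0]],
    [[0, 0, 0.15], [-0.0208, 0, 0]],
    [[0, 0, 0.15], [-0.0208, 0, 0]],
    [[0, 0, 0.15], [-0.0208, 0, 0]],
    [[0, 0, 0.2], [-0.0208, 0, 0]],
    [[0, 0, 0.2], [-0.0208, 0, 0]],
    [[0, 0, 0.2], [0, 0, 0]],
    [[0, 0, 0.2], [0, 0, 0]],
    [[0, 0, 0], [0, 0, 0]]
  ]
}}

```text
time: 16.75
eef_pos: [0.51, 0.2081, 0.4169]
tcp_rot: [-0.704, -0.044, 0.044, 0.707]
contact_force: [0.3, 0.2, -3.9]
opening: 0.123
```

```bash
cat >> h.py <<'E'
def rest(h,dx=.008,dy=0,O=(.614,.286,.062),yaw=-3.):
    a=np.radians(yaw);ex=np.array([np.cos(a),np.sin(a),0]);ey=np.array([-np.sin(a),np.cos(a),0]);k=np.radians(20)
    xd=np.cos(k)*ex+np.array([0,0,np.sin(k)]);zd=np.cross(xd,ey)
    go(np.array(O)+dx*xd+dy*ey+(.073+h)*zd,Rt=np.c_[xd,-zd,ey]);return np.c_[xd,ey,zd]
E
python3 - <<'E'
from h import *
rest(.06)
t=read_camera("top");a=t["img"][140:230,140:350];c=read_camera("scene");b=c["img"][180:310,150:330]
cv2.imwrite("pics/t5.png",np.vstack([cv2.resize(a,(630,270),interpolation=3),cv2.resize(b,(630,330),interpolation=3)]))
np.save("top5.npy",t,allow_pickle=True)
E
```

```text
t 16.75 pos [0.51   0.2081 0.4169] opening 0.123 F [ 0.3  0.2 -3.9] q [ 0.2  -0.07  1.66  0.    1.55 -1.49]
shift [0.63  1.895 0.585] turn [-0.0055  0.0279 -0.0555]
```

View pics/t5.png

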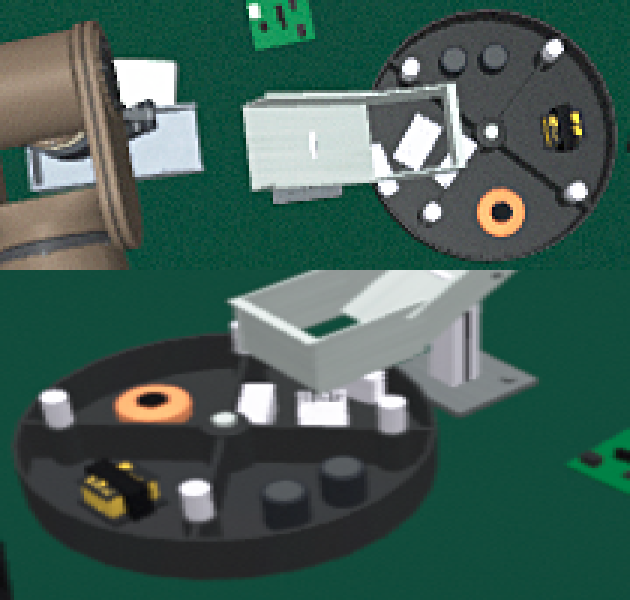

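Both sinks are in the target compartment: top view shows pieces at (380,160) and (455,160) beside the stock sink at (418,140). The other stock is in place. Next is the sloped rest.

{"name": "send_rows", "arguments": {
  "plan": [
    [[0.158, 0, 0.146], [0, 0, 0]],
    [[0.158, 0, 0.146], [0, 0, 0]],
    [[0.158, 0.1, 0.146], [0, 0, 0]],
    [[0.156, 0.225, 0.147], [0, 0, 0]],
    [[0, 0.3, 0], [0, 0, 0]],
    [[0, 0.3, 0], [0, 0, 0]],
    [[0, 0.3, 0], [0, 0, 0]],
    [[0, 0.3, 0], [-0.0014, 0.007, -0.0139]],
    [[0, 0.2, 0], [-0.0014, 0.007, -0.0139]],
    [[0, 0.1, 0], [-0.0014, 0.007, -0.0139]],
    [[0, 0.05, 0], [-0.0014, 0.007, -0.0139]],
    [[0, 0, 0], [0, 0, 0]]
  ]
}}

```text
time: 18.05
eef_pos: [0.5811, 0.2822, 0.1881]
tcp_rot: [0.702, 0.101, 0.141, -0.691]
contact_force: [-0.8, -0.2, -2.6]
opening: 0.116
```

```bash
python3 - <<'E'
from h import *
rest(.003)
t=read_camera("top");c=read_camera("scene");a=t["img"][140:230,130:240];b=c["img"][120:260,310:440]
cv2.imwrite("pics/t6.png",np.hstack([cv2.resize(a,(440,360),interpolation=3),cv2.resize(b,(340,360),interpolation=3)]))
E
```

```text
t 18.05 pos [0.5811 0.2822 0.1881] opening 0.116 F [-0.8 -0.2 -2.6] q [ 0.35  0.15  1.88 -0.19  0.81 -1.06]
shift [-0.035  0.447  0.049] turn [ 0.0012 -0.0005 -0.0008]
```

View pics/t6.png

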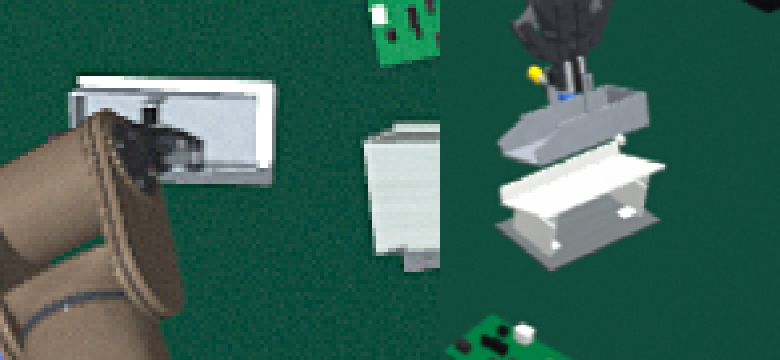

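{"name": "send_rows", "arguments": {
  "plan": [
    [[-0.018, 0.1, 0], [0.0012, 0, 0]],
    [[-0.018, 0.1, 0], [0, 0, 0]],
    [[0, 0.1, 0], [0, 0, 0]],
    [[0, 0.08, 0], [0, 0, 0]],
    [[0, 0.04, 0], [0, 0, 0]],
    [[0, 0.02, 0], [0, 0, 0]],
    [[0, 0, 0], [0, 0, 0]],
    [[0, 0, 0], [0, 0, 0]]
  ]
}}

```text
time: 18.95
eef_pos: [0.5978, 0.2833, 0.1402]
tcp_rot: [0.698, 0.105, 0.142, -0.694]
contact_force: [-0.3, -0.5, -3.0]
opening: 0.122
```

```bash
python3 - <<'E'
from h import *
rest(0)
c=read_camera("scene");b=c["img"][140:240,320:430];a=read_camera("top")["img"][145:205,130:220]
cv2.imwrite("pics/t7.png",np.hstack([cv2.resize(a,(400,266),interpolation=3),cv2.resize(b,(293,266),interpolation=3)]))
E
```

```text
t 18.95 pos [0.5978 0.2833 0.1402] opening 0.122 F [-0.3 -0.5 -3. ] q [ 0.34  0.23  1.88 -0.2   0.72 -1.05]
shift [-0.031  0.05   0.03 ] turn [-0.0005 -0.0004  0.0004]
```

View pics/t7.png

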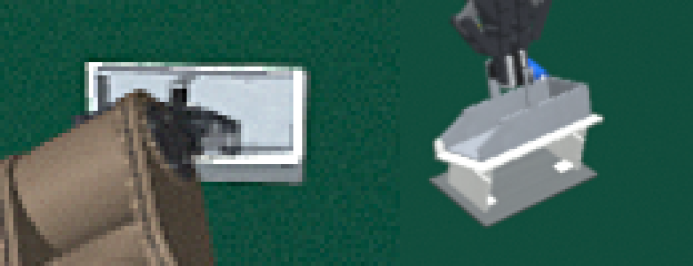

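{"name": "send_rows", "arguments": {
  "plan": [
    [[-0.033, 0.015, 0], [0, 0, 0]],
    [[0, 0.015, 0], [0, 0, 0]],
    [[0, 0.015, 0], [0, 0, 0]],
    [[0, 0, 0], [0, 0, 0]],
    [[0, 0, 0], [0, 0, 0]]
  ]
}}

```text
time: 19.55
eef_pos: [0.5957, 0.2831, 0.1332]
tcp_rot: [0.698, 0.104, 0.142, -0.694]
contact_force: [-0.3, -0.5, -2.2]
opening: 0.119
```

{"name": "send_rows", "arguments": {
  "plan": [
    [[0, 0.015, 0], [0, 0, 0]],
    [[0, 0.012, 0], [0, 0, 0]],
    [[0, 0, 0], [0, 0, 0]],
    [[0, 0, 0], [0, 0, 0]]
  ]
}}

```text
time: 19.95
eef_pos: [0.5964, 0.2832, 0.1328]
tcp_rot: [0.699, 0.104, 0.142, -0.693]
contact_force: [-11.1, -3.4, 10.2]
opening: 0.116
```

{"name": "send_rows", "arguments": {
  "plan": [
    [[-0.01, -0.01, 0], [0, 0, 0]],
    [[0, 0, 0], [0, 0, 0]],
    [[0, 0, 0], [0, 0, 0]]
  ]
}}

```text
time: 20.25
eef_pos: [0.5959, 0.2835, 0.1326]
tcp_rot: [0.698, 0.105, 0.143, -0.694]
contact_force: [-3.8, -1.3, 5.8]
opening: 0.12
```

{"name": "send_rows", "arguments": {
  "plan": [
    [[0, 0, 0], [0, 0, 0]],
    [[0, 0, 0], [0, 0, 0]],
    [[0, 0, 0], [0, 0, 0]],
    [[0, 0, 0], [0, 0, 0]],
    [[0, 0, 0], [0, 0, 0]],
    [[0, 0, 0], [0, 0, 0]],
    [[0, 0, 0], [0, 0, 0]],
    [[0, 0, 0], [0, 0, 0]]
  ],
  "gripper": 0
}}

```text
time: 21.05
eef_pos: [0.5953, 0.2832, 0.1309]
tcp_rot: [0.698, 0.104, 0.142, -0.694]
contact_force: [0.4, -0.7, -0.1]
opening: 0.995
```

{"name": "send_rows", "arguments": {
  "plan": [
    [[0, -0.1, 0], [0, 0, 0]],
    [[0, -0.2, 0], [0, 0, 0]],
    [[0, -0.3, 0], [0, 0, 0]],
    [[0, -0.3, 0], [0, 0, 0]],
    [[-0.2, -0.3, 0.1], [0, 0, 0]],
    [[-0.3, -0.3, 0.2], [0, 0, 0]],
    [[-0.3, -0.1, 0.3], [0, 0, 0]],
    [[-0.2, 0, 0.3], [0, 0, 0]],
    [[0, 0, 0.3], [0, 0, 0]],
    [[0, 0, 0], [0, 0, 0]]
  ]
}}

```text
time: 22.05
eef_pos: [0.4299, 0.4348, 0.2689]
tcp_rot: [0.697, 0.106, 0.141, -0.695]
contact_force: [0.6, 0.7, 0.3]
opening: 1.002
```

```bash
python3 - <<'E'
from h import *
s=get_state();print(s["time"],s["eef_pos"],s["contact_force"],s["opening"])
t=read_camera("top");c=read_camera("scene");a=t["img"][140:230,130:350];b=c["img"][130:320,150:430]
np.save("top8.npy",t,allow_pickle=True);np.save("scene8.npy",c,allow_pickle=True)
cv2.imwrite("pics/t8.png",np.vstack([cv2.resize(a,(560,229),interpolation=3),cv2.resize(b,(560,370),interpolation=3)]))
E
```

```text
22.05 [0.42990819 0.43482529 0.26891919] [0.56411294 0.65379051 0.34990539] 1.001648114039498
```

View pics/t8.png

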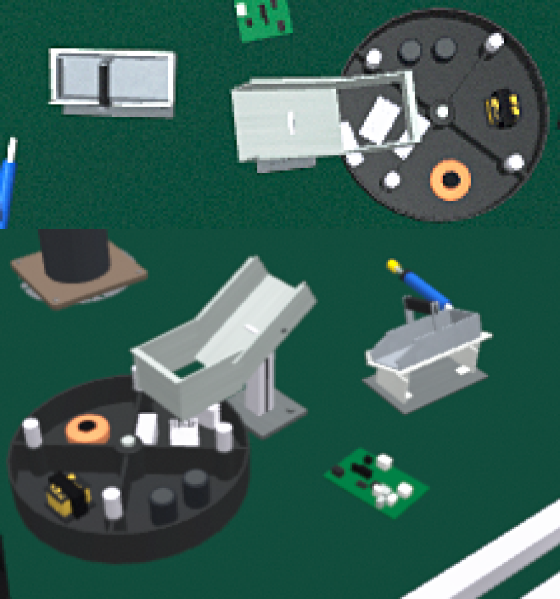

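I've used all 12 picture views, so the last check is numeric: the handle position against a flat-seated tray, and the sink blobs in the pan frame.

```bash
python3 - <<'E'
from h import *
t=np.load("top8.npy",allow_pickle=True).item();s=np.load("scene8.npy",allow_pickle=True).item()
T=t["img"].astype(int);S=s["img"].astype(int)
bt=blobs(T.max(2)<75,(160,160,180,182));bs=blobs(S.max(2)<60,(345,155,375,178))
print("handle blobs",bt,bs)
O=np.array([.614,.286,.062]);k=np.radians(20);a=np.radians(-3);ex=np.array([np.cos(a),np.sin(a),0]);ey=np.array([-np.sin(a),np.cos(a),0]);xd=np.cos(k)*ex+[0,0,np.sin(k)];zd=np.cross(xd,ey)
p,e=tri(t,max(bt,key=lambda b:b[1])[0],s,max(bs,key=lambda b:b[1])[0]);print("handle",p.round(4),e.round(4),"deck frame",((p-O)@np.c_[xd,ey,zd]).round(4),"(want -2,0,~74-80 mm)")
m=(T.max(2)<75);ys,xs=np.nonzero(m[160:182,160:180]);o,d=ray(t,np.c_[xs+160,ys+160]);W=o+d*(((O+.08*zd-o)@zd)/(d@zd))[:,None];w=(W-O)@np.c_[xd,ey];print("bar angle to deck x",np.degrees(np.arctan2(*np.linalg.svd(w-w.mean(0),full_matrices=False)[2][0][::-1])))
# sinks in pan
kn=[plane(t,[b[0]],.11)[0][:2] for b in blobs(T.min(2)>185,(262,140,348,230)) if b[1]<45];print("bright small",np.round(kn,3).tolist())
c=np.array([.5559,-.1953]);A=np.radians(97-45);F=np.array([[np.cos(A),np.sin(A)],[-np.sin(A),np.cos(A)]])
for n,cam,I,box in[("top",t,T,(258,165,310,215)),("scene",s,S,(205,195,275,265))]:
    for b,ar in blobs(I.min(2)>150,box,12):
        print(n,b.round(1),ar,[(F@(plane(cam,[b],z)[0][:2]-c)).round(3).tolist() for z in(.04,.06)])
E
```

```text
handle blobs [(array([170.18, 173.68]), 50)] [(array([358.73076923, 168.87179487]), 78)]
handle [0.5886 0.2851 0.1301] 0.0005 deck frame [-0.0005 -0.0022  0.0727] (want -2,0,~74-80 mm)
bar angle to deck x -177.58084599620972
bright small [[0.655, -0.271], [0.632, -0.096], [0.599, -0.054], [0.554, -0.192], [0.497, -0.135], [0.481, -0.295], [0.457, -0.119]]
top [275.5 187.9] 609 [[0.073, 0.069], [0.073, 0.072]]
top [303.5 183.5] 16 [[-0.001, -0.009], [-0.001, -0.006]]
top [283.7 210.2] 29 [[-0.003, 0.118], [-0.002, 0.12]]
scene [245.4 199.8] 240 [[0.061, 0.223], [0.065, 0.197]]
scene [216.9 202.6] 12 [[-0.023, 0.206], [-0.018, 0.18]]
scene [273.6 214.4] 29 [[0.15, 0.156], [0.152, 0.132]]
scene [250.4 232.2] 398 [[0.09, 0.076], [0.093, 0.053]]
scene [223. 232.] 142 [[0.014, 0.073], [0.018, 0.05]]
scene [213.6 238.1] 25 [[-0.009, 0.047], [-0.004, 0.025]]
```

Tray seating agrees: handle at deck (−0.5, −2, 73) mm, bar square within about 2.4°. I use before/after differencing to pin down the outer sink near the rim.

```bash
python3 - <<'E'
from h import *
L=lambda n:np.load(n+".npy",allow_pickle=True).item()
c=np.array([.5559,-.1953]);A=np.radians(52);F=np.array([[np.cos(A),np.sin(A)],[-np.sin(A),np.cos(A)]])
for n,a,b,box in[("top","top3","top8",(256,155,312,222)),("scene","scene2","scene8",(205,195,285,270))]:
    a,b=L(a),L(b);d=np.abs(cv2.GaussianBlur(a["img"],(3,3),0).astype(int)-cv2.GaussianBlur(b["img"],(3,3),0)).max(2)
    m=d>40
    for p,ar in blobs(m,box,10):
        print(n,p.round(1),ar,[((F@(q-c)).round(3).tolist(),round(np.hypot(*(q-c)),3)) for q in[plane(b,[p],z)[0][:2] for z in(.035,.05,.07)]])
    if n=="top":
        x0,y0,x1,y1=box
        for y in range(178,212,2):print(y,"".join("#" if v else "." for v in m[y,x0:x1]))
E
```

```text
top [295.8 188.6] 34 [([0.01, 0.023], np.float64(0.025)), ([0.01, 0.026], np.float64(0.028)), ([0.011, 0.029], np.float64(0.031))]
top [267.3 196.3] 100 [([0.078, 0.113], np.float64(0.138)), ([0.078, 0.115], np.float64(0.139)), ([0.077, 0.117], np.float64(0.14))]
top [288.5 193.5] 17 [([0.021, 0.055], np.float64(0.059)), ([0.021, 0.058], np.float64(0.061)), ([0.021, 0.06], np.float64(0.064))]
top [288.1 199. ] 36 [([0.01, 0.073], np.float64(0.073)), ([0.01, 0.075], np.float64(0.075)), ([0.01, 0.077], np.float64(0.078))]
178 ........................................................
180 ........................................................
182 ........................................................
184 ........................................................
186 ......................................####..............
188 ........####..........................######............
190 ........#####.........................#####.............
192 ........#####...................###....##...............
194 ........######.................####.....................
196 ........#######.........................................
198 .........#####...............########...................
200 ..........######.............######.....................
202 ..........#######...............##......................
204 ...........#####........................................
206 ........................................................
208 ........................................................
210 ........................................................
scene [254.7 225.9] 132 [([0.099, 0.109], np.float64(0.147)), ([0.101, 0.091], np.float64(0.136)), ([0.104, 0.068], np.float64(0.124))]
scene [223.  231.8] 179 [([0.012, 0.08], np.float64(0.081)), ([0.016, 0.063], np.float64(0.065)), ([0.021, 0.04], np.float64(0.045))]
```

```bash
python3 -c "
from plant import *
s=get_state();print(s['time'],s['contact_force']);print(sign_off())"
```

```text
22.15 [-0.54041402  0.08768335 -0.3757556 ]
the job is handed in; nothing more can be done
None
```

I handed the job in at about 22 s of the 64 s allowed; `sign_off()` gives no verdict, so the result rests on my own checks below.

**What I did:**
- I gripped the robot-side knob and turned the pan about 120° counter-clockwise, bringing the heat-sink compartment under the spout.
- I then lifted the tray by its handle and tipped it 45° over the chute inlet.
- Finally I laid the empty tray on the sloped rest and backed the arm off.

**What the last checks showed:**
- **Carousel:** a knob measured 52.2° in azimuth against a target of about 52°.
- **Tray on the rest:** the handle is at deck coordinates (−0.5, −2, 73) mm, against about (−2, 0, 72) expected for a tray lying flat. It is about 2.4° off square to the rest.
- **Heat sinks:** both are in the stock sink's compartment. One is beside a divider, its centre about 13 mm from the divider's midline (limit 4 mm). The other is near the rim, about 138 mm from the axis (limit 150 mm).
- **Other stock and bystanders:** nothing else looked moved in the pictures; the solder reel was out of the last one.
- **Robot:** the gripper is open and reads under 1 N, so it is touching nothing.

**What disagreed or stayed uncertain:**
- The pan centre I measured was a few millimetres off, which put up to about 20 N of sideways force on the knob during the turn. I corrected most of that by the end.
- The tray pressed on the rest with about 15 N at first contact, so I eased it off before releasing.
- The two landed heat sinks are partly hidden by the chute, so their positions are estimates from the visible parts.

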